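# Load the mould warmer and start its programme

### The arm

A 7-joint arm with a two-finger parallel gripper is mounted at the origin on the work surface. World frame = base frame: x ahead of the robot, y to its left, z up, the work surface at z = 0. Lengths are in m, angles in rad, forces in N, time in s.
With the tool pointing down it reaches from about 0.4 to 0.85 m from the base axis. Payload 4.5 kg.
Tool frame: the origin (TCP) lies between the finger pads; the fingertips stand r.tip_reach ahead of it and the grasp point (between the pads) lies 3 mm ahead of it (r.tip_reach is the distance from the TCP to the fingertips, in m); z points along the fingers, y is the line along which they close (so a half turn about z gives the same grasp; the last joint's range is limited). The gripper opens to 88 mm and grips with 3 to 60 N. Pads are 18 mm wide; open, the fingers measure 123 mm over their backs; the gripper's body (75 mm by 187 mm) begins 45 mm behind the grasp point.
Start: joints at [1.231, 0.689, -0.195, 1.565, 0.157, 0.902, -0.215], TCP at [0.228, -0.582, 0.261] pointing down, gripper open.
Joint ranges: [-3.01, 3.01], [-0.46, 2.08], [-1.47, 1.51], [0.13, 2.56], [-1, 4.14], [0.04, 2.09], [-2.66, 2.66]. Speed limits (rad/s): [2.57, 2.57, 3.14, 3.14, 3.14, 3.14, 3.14].

### API

Orientations are given as a unit quaternion [x, y, z, w].
In Python, from plant import r gives the robot as it stands.
- The arm moves only by the tool step_arm, never from a script. Its argument "motion" is a list of rows, each an object with "dp": the shift along the tool's x, y, z in mm, a list of three; "twist": the turn, a rotation vector about the tool's x, y, z in rad, a list of three; "hand": the opening, from -1 (shut) to 1 (fully open). In form: [{"dp": [dx, dy, dz], "twist": [rx, ry, rz], "hand": hand}, ...]. A call has 1 to 5 rows; each row is the pose to reach, as a shift and turn from the pose commanded when the call began, along the tool's axes at that moment; what a row does not reach only later rows make up. A row lasts 1/8 s, in which the tool goes at most 62.5 mm and 10.7 degrees, less where a joint would pass 70% of its speed; a pose out of reach is approached as far as the arm can. A call with a gripper value outside its range is refused whole. The fingers move at their own pace and stop on an object; "force" is the grip in N (left out, the last holds). Time passes only in rows, so rows that repeat a pose let the fingers close. It gives the time, the measured TCP pose, the force, the opening and the grip force at its end, in the units of the state.
- r.get_state(): the state, without advancing time (a new reading comes with each control period).
- r.snapshot(name): name is "side" or "top"; returns a dict with "pixels" (400x640x3 uint8, red, green, blue), "depth" (400x640 float32, m along the optical axis (not along the pixel's ray), 0 where there is no reading), "fx", "fy", "cx", "cy" (pixels), "xyz" and "orientation" of the camera in the world. Camera axes: x right, y down, z forward; pixel columns grow to the right and rows downward; lengths in m; the calibration is good to about 2 mm. A picture is of the moment at which its call begins.
- r.finish_job(): hands the job in; it is judged then, once.
Trained networks look in the newest picture that a camera, given by its name, has taken for a name from the list of things; names that differ only in an ending like _2 or _b are one class to them, and where a whole thing is asked for, a point or a joint stands for the part that bears it (a point fixed in the world has none). Each returns a list of dicts, best first, with "score" (0 to 1); they miss things now and then, are a little off and sometimes report something else, mostly with a low value. They report only what shows in the picture. A call takes as long as a camera call. They do not tell look-alikes from the thing itself.
- r.search_frame(camera, thing): "at" ([x, y, z] in m, in the coordinates of the camera as it stood for that picture, good to about 4 mm: the middle of the surface that is visible of it).
The state is a dict: "clock": time; "q": joint angles; "qd": joint speeds; "joint_torque": joint torques, N m; "tool_pos": TCP position; "eef_rot": TCP orientation; "contact_force": force on the tool from outside, world axes, zero at the start; "moment": the same for the moment, N m; "opening": opening from 0.0 (shut) to 1.0 (fully open); "finger_force": force on a finger pad.
Only numpy, scipy, OpenCV 4.12 (cv2) and the standard library are available. Lean on these libraries where they do the work, as an engineer would, in place of code of your own. Each camera call takes 0.05 s, during which the arm holds its last target. There are 200 camera calls.

### The job

Warm the small metal pudding moulds that stand on the bench: push the warmer's cover fully back, set every mould upright in a pocket of its own, and draw the cover fully shut again. Then, on the control box, key in the programme one press at a time: left small key, right small key, left small key again, and last the large start key in front. Never press the middle key, and leave everything else on the bench where it is.

Things in the scene. Friction and masses are not known exactly. Their poses are not given: they have to be found in the camera images.
- warmer: Fixed bench mould warmer, left or right on the bench, turned up to 0.1 rad: block 300 mm wide (its y), top 50 mm above the bench. Origin on the bench; front face at x = -90 mm, rear at +120 mm; +x away from the robot, +y to its left. Five pockets in a row (see pocket1). Side rails at y = +-146 mm (7 mm thick, up to 78 mm above the bench) carry the cover.
- pocket1 (a point): Centre of the mouth of the leftmost pocket, at x = -45, y = +116, z = 50 mm of the warmer. All five pockets are round, 47 mm wide, 25 mm deep, with a flat floor 25 mm above the bench; y = +116, +58, 0, -58, -116 mm.
- cover (a joint): Position in m of the warmer's flat sliding steel cover (90 mm deep, 300 mm wide; underside 78, top 84 mm above the bench). 0: fully shut over the pockets, at its stop; 0.105: fully back along the warmer's +x, at its stop (front edge then 60 mm behind the row of pocket centres). About 3 N of friction, stays where left. Starts 0 to 15 mm open.
- cover_handle (a point): Centre of the black grip bar on the cover: 14 mm thick (warmer's x), 90 mm long (warmer's y), 18 mm high; top 118 mm, centre 109 mm above the bench; under it a 16 mm gap with a small post 36 mm either side. At cover = 0 it is at x = -75 mm of the warmer; it moves with the cover.
- panel: Fixed control box of the warmer, 140 mm (x, from -90 to +50 mm) by 160 mm (y), 40 mm high, four spring keys on top and a dark display strip along the edge farthest from the robot. Origin on the bench; +x away from the robot, +y to the robot's left. It stands on the other side from the warmer, turned by up to 0.2 rad.
- key_left_top (a point): Centre of the top of the left small key (largest y of the row of three, as the robot sees it), 22 mm across, 62 mm above the bench when up. Every key stands in a dark collar whose top is 52 mm above the bench. The small keys lie in a row 46 mm apart, at x = -18 mm of the panel.
- key_right_top (a point): Centre of the top of the right small key, as key_left.
- key_start_top (a point): Centre of the top of the large start key, 34 mm across, alone in front of the row (nearer the robot), at x = -66 mm of the panel, 62 mm above the bench when up.
- key_left (a joint): Travel in m of this key: 0 up, 0.006 fully down; it springs back. About 1.5 N starts it, 5 N holds it fully down; it counts as pressed beyond 4.2 mm, held for 0.1 s, and as up below 2 mm.
- key_middle (a joint): Travel in m of this key: 0 up, 0.006 fully down; it springs back. About 1.5 N starts it, 5 N holds it fully down; it counts as pressed beyond 4.2 mm, held for 0.1 s, and as up below 2 mm. The small key between left and right, at x = -18 mm, y = 0 of the panel; not to be pressed.
- key_right (a joint): Travel in m of this key: 0 up, 0.006 fully down; it springs back. About 1.5 N starts it, 5 N holds it fully down; it counts as pressed beyond 4.2 mm, held for 0.1 s, and as up below 2 mm.
- key_start (a joint): Travel in m of this key: 0 up, 0.006 fully down; it springs back. About 1.5 N starts it, 5 N holds it fully down; it counts as pressed beyond 4.2 mm, held for 0.1 s, and as up below 2 mm.
- mould1: Small empty metal pudding mould, round, 45 mm tall: 38 mm across at the foot, tapering out to 45 mm at 28 mm height, then a straight collar 48 mm across from 30 mm height to the rim. About 70 g. Origin at the centre of the underside, z up through the mouth. Standing in a pocket its origin is 25 mm above the bench and its rim 20 mm above the block. May be absent.
- mould2: Small empty metal pudding mould, round, 45 mm tall: 38 mm across at the foot, tapering out to 45 mm at 28 mm height, then a straight collar 48 mm across from 30 mm height to the rim. About 70 g. Origin at the centre of the underside, z up through the mouth. Standing in a pocket its origin is 25 mm above the bench and its rim 20 mm above the block. May be absent.
- mould3: Small empty metal pudding mould, round, 45 mm tall: 38 mm across at the foot, tapering out to 45 mm at 28 mm height, then a straight collar 48 mm across from 30 mm height to the rim. About 70 g. Origin at the centre of the underside, z up through the mouth. Standing in a pocket its origin is 25 mm above the bench and its rim 20 mm above the block. May be absent.
- mould4: Small empty metal pudding mould, round, 45 mm tall: 38 mm across at the foot, tapering out to 45 mm at 28 mm height, then a straight collar 48 mm across from 30 mm height to the rim. About 70 g. Origin at the centre of the underside, z up through the mouth. Standing in a pocket its origin is 25 mm above the bench and its rim 20 mm above the block. May be absent.
- mould5: Small empty metal pudding mould, round, 45 mm tall: 38 mm across at the foot, tapering out to 45 mm at 28 mm height, then a straight collar 48 mm across from 30 mm height to the rim. About 70 g. Origin at the centre of the underside, z up through the mouth. Standing in a pocket its origin is 25 mm above the bench and its rim 20 mm above the block. May be absent.
- cocoa_tin: Bystander: paper-labelled can, 54 mm across, 60 mm tall; origin at the centre of its underside.
- pastry_ring: Bystander: open steel ring, 64 mm across, 35 mm tall; origin at the centre of its underside.
- sugar_jar: Bystander: glass jar, 44 mm across, 80 mm tall, between warmer and panel; origin at the centre of its underside.
- spatula: Bystander: spatula, 240 mm long, lying at the left.
- chocolate_block: Bystander: dark chocolate block 70 x 130 x 30 mm, lying at the right.
Things that resemble listed ones, but are neither listed nor needed, are in the scene too. Leave any blue look-alike of the mould1 alone.

How it is judged:
By the outcome, as a careful person would: the job done as asked, in the order asked, and still so for the second after the job is handed in, with the robot touching nothing.
Of mould1, mould2, mould3, mould4, mould5 only 3 to 5 are there at a start; the rules pass over those that are not, and their reading is None.
At some moment in a run one of mould1, mould2, mould3, mould4, mould5 may be knocked a few centimetres aside while the robot is not near it.
It also fails if it takes over 210 s, if anything falls off the work surface, if the arm or the gripper's body presses on something with over 40 N, if the wrist force passes 120 N, or if a joint passes its speed limit or range.

## Working session

There is one attempt and no reset: what is moved stays moved. The work goes in short steps, Python scripts to look and compute and a tool call to move; the robot and the scene stay as the last step left them, time stands still between calls to the robot, and variables do not carry over. Pictures are saved under pics/ and viewed, at most 14 in all, crops included, and the job is handed in when it is done.

Besides the shell and the picture viewer there is one more tool, called after "Request:" as name([rows], argument=value, ...), one row to a line, values as JSON. step_arm: Moves the arm, as the interface text tells. Its arguments: {"type":"object","properties":{"motion":{"type":"array"},"force":{"type":"number"}},"required":["motion"]}

```bash
mkdir -p pics; ls; cat > h.py <<'E'
from plant import r
import numpy as np, cv2
from scipy.spatial.transform import Rotation as R
def snap(n,f=None):
    s=r.snapshot(n)
    if f: cv2.imwrite('pics/'+f,s['pixels'][:,:,::-1])
    return s
def world(s):
    v,u=np.mgrid[:400,:640]; d=s['depth']
    p=np.stack([(u-s['cx'])/s['fx']*d,(v-s['cy'])/s['fy']*d,d],-1)
    w=p@R.from_quat(s['orientation']).as_matrix().T+s['xyz']; w[d==0]=np.nan
    return w
def w2p(s,p):
    c=R.from_quat(s['orientation']).inv().apply(np.array(p)-s['xyz'])
    return [round(s['fx']*c[0]/c[2]+s['cx']),round(s['fy']*c[1]/c[2]+s['cy'])]
def find(s,cam,t):
    o=[]
    for d in r.search_frame(cam,t):
        p=R.from_quat(s['orientation']).apply(d['at'])+s['xyz']
        o.append((round(d['score'],2),p.round(4).tolist(),w2p(s,p)))
    return o
E
python3 - <<'E'
from h import *
for c in('top','side'):
    s=snap(c,c+'0.png'); print(c,s['xyz'],s['orientation'],s['fx'])
    for t in ['mould1','cover_handle','pocket1','warmer','panel','key_left_top','key_start_top','key_right_top','sugar_jar','cocoa_tin','pastry_ring']:
        print(t,*find(s,c,t),sep='\n  ')
st=r.get_state(); print(st, r.tip_reach)
E
```

```text
pics
top [ 0.37315832 -0.00975601  1.05873965] [-0.69879069  0.71228498 -0.04573474  0.04743434] 388.1218746986711
mould1
  (0.63, [0.4803, -0.2, 0.0078], [393, 211])
  (0.54, [0.3849, -0.1875, 0.007], [390, 247])
  (0.53, [0.6182, -0.0007, 0.0802], [319, 157])
  (0.52, [0.4813, 0.3107, 0.0161], [205, 214])
  (0.51, [0.4239, -0.1159, 0.0029], [363, 233])
  (0.49, [0.4706, 0.1075, 0.0076], [280, 217])
  (0.49, [0.4672, 0.0086, 0.0051], [317, 218])
cover_handle
  (0.35, [0.4717, -0.2973, 0.0579], [435, 212])
  (0.29, [0.4797, 0.309, 0.0193], [205, 215])
pocket1
  (0.67, [0.6589, 0.1987, 0.0519], [244, 146])
warmer
  (0.83, [0.6563, 0.2, 0.0548], [243, 147])
panel
  (0.91, [0.6336, -0.204, 0.0381], [394, 154])
  (0.63, [0.6177, 0.1993, 0.0832], [241, 158])
key_left_top
  (0.63, [0.5908, -0.2111, 0.0619], [399, 167])
  (0.6, [0.6359, -0.1585, 0.0593], [379, 151])
key_start_top
key_right_top
  (0.6, [0.6461, -0.2529, 0.0639], [415, 146])
sugar_jar
  (0.62, [0.6195, -0.0046, 0.0824], [320, 156])
  (0.38, [0.5206, -0.4589, 0.0255], [490, 194])
cocoa_tin
  (0.75, [0.472, -0.2967, 0.0568], [4
[... 1135 characters left out ...]
0.68911401, -0.19460469,  1.56532101,  0.15730878,
        0.90250103, -0.2151531 ]), 'qd': array([ 1.38203248e-04, -4.71090917e-04,  2.26480348e-04, -1.68488536e-03,
        4.28780510e-05,  6.95062290e-04,  2.97349762e-04]), 'joint_torque': array([-7.27898987e-04, -5.27498996e+01, -1.26624305e+00, -1.53746510e+01,
       -5.17257932e-02, -6.43380426e-04,  2.04477647e-05]), 'tool_pos': array([ 0.22825496, -0.58183855,  0.26072847]), 'eef_rot': array([9.82585806e-01, 1.85809400e-01, 6.63478687e-06, 1.98624561e-05]), 'contact_force': array([-0.46439904, -0.03217352, -0.0789556 ]), 'moment': array([ 0.07239232,  0.01999293, -0.00389114]), 'finger_force': 0.0, 'opening': 1.00281816457593} 0.022
```

```bash
cd pics; python3 -c "
import cv2
a=cv2.imread('top0.png');cv2.imwrite('t1.png',cv2.resize(a[110:270,150:500],None,fx=2.28,fy=2.28,interpolation=cv2.INTER_CUBIC))
b=cv2.imread('side0.png');cv2.imwrite('s1.png',cv2.resize(b[130:350,200:460],None,fx=2.6,fy=2.6,interpolation=cv2.INTER_CUBIC))"
```

```text
(no output)
```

View pics/t1.png

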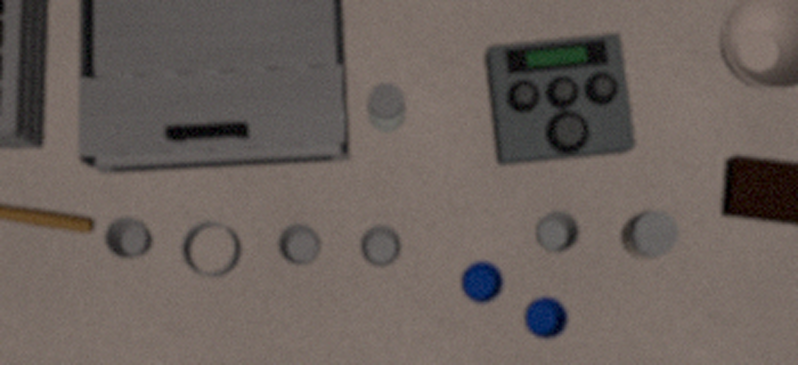

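View pics/s1.png

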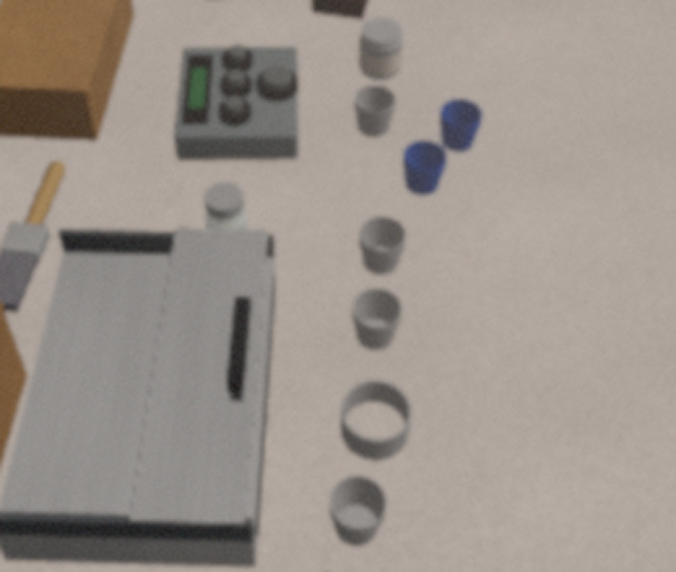

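The top crop shows four upright grey moulds at crop pixels (128,238), (300,245), (381,245) and (557,231). Things that could be mistaken for one:
- pastry ring at (212,249)
- cocoa tin at (650,233)
- sugar jar at (386,103)
- two blue look-alikes at (482,281) and (545,317)

The cover handle is at (207,131) and the panel keys are at (523,95), (563,91), (601,87) and (568,131). The side crop shows the four grey ones open at the mouth, and confirms which are blue.

```bash
cat >> h.py <<'E'
def circ(w,p,z0,z1,rad):
    m=(np.hypot(w[...,0]-p[0],w[...,1]-p[1])<rad)&(w[...,2]>z0)&(w[...,2]<z1)
    q=w[m]
    if len(q)<5: return None
    (c,rr)=cv2.minEnclosingCircle(q[:,:2].astype(np.float32))
    return np.round([*c,rr,*np.median(q,0),len(q)],4).tolist()
E
python3 - <<'E'
from h import *
W={c:(snap(c),) for c in('top','side')}
for c in W:
    s=W[c][0]; w=world(s)
    print(c)
    for p in [(.481,.30),(.470,.1075),(.466,.003),(.482,-.193)]: print(' m',circ(w,p,.036,.055,.036))
    for p in [(.6359,-.1585),(.6461,-.2529),(.641,-.206),(.5908,-.211)]: print(' k',circ(w,p,.057,.07,.02 if p[0]>.6 else .026))
    m=(w[...,2]>.1)&(w[...,2]<.13)&(np.abs(w[...,1]-.2)<.1)&(np.abs(w[...,0]-.62)<.08)
    q=w[m]; print(' handle',len(q),cv2.minAreaRect(q[:,:2].astype(np.float32)),np.median(q,0))
    m=(w[...,2]>.076)&(w[...,2]<.09)&(np.abs(w[...,1]-.2)<.19)&(np.abs(w[...,0]-.66)<.15)
    q=w[m]; print(' cover',len(q),cv2.minAreaRect(q[:,:2].astype(np.float32)),np.median(q,0))
    m=(w[...,2]>.035)&(w[...,2]<.045)&(np.abs(w[...,1]+.2)<.12)&(np.abs(w[...,0]-.63)<.1)
    q=w[m]; print(' panel',len(q),cv2.minAreaRect(q[:,:2].astype(np.float32)),np.median(q,0))
    m=(w[...,2]>.043)&(w[...,2]<.057)&(np.abs(w[...,1]-.2)<.19)&(np.abs(w[...,0]-.66)<.15)
    q=w[m]; print(' block',len(q),cv2.minAreaRect(q[:,:2].astype(np.float32)))
E
```

```text
top
 m [0.4816, 0.3029, 0.0244, 0.4819, 0.3064, 0.0436, 68.0]
 m [0.4698, 0.1033, 0.024, 0.4718, 0.107, 0.0433, 49.0]
 m [0.4661, 0.0094, 0.0241, 0.4725, 0.0074, 0.0436, 34.0]
 m [0.479, -0.1956, 0.0242, 0.4799, -0.2014, 0.0429, 56.0]
 k [0.6382, -0.1607, 0.0108, 0.6375, -0.1606, 0.0616, 48.0]
 k [0.6454, -0.2513, 0.0109, 0.6449, -0.2518, 0.0607, 48.0]
 k [0.6409, -0.2061, 0.0107, 0.642, -0.2063, 0.0607, 51.0]
 k [0.594, -0.2107, 0.0167, 0.5935, -0.2099, 0.0615, 125.0]
 handle 241 ((0.5892453789710999, 0.19529324769973755), (0.014976837672293186, 0.0890616923570633), 1.8123832941055298) [0.58701608 0.19517442 0.11718905]
 cover 4162 ((0.6879826188087463, 0.19073344767093658), (0.2380155473947525, 0.35537782311439514), 1.7809303998947144) [0.62506305 0.20146488 0.08390545]
 panel 2189 ((0.6393117308616638, -0.20675773918628693), (0.1403198093175888, 0.16012011468410492), 4.632716178894043) [ 0.64504798 -0.19847459  0.03978603]
 block 4671 ((0.6876524686813354, 0.1889505684375763), (0.24173182249069214, 0.35062873363494873), 2.5574703216552734)
side
 m [0.481, 0.3028, 0.0251, 0.4809, 0
[... 309 characters left out ...]
0]
 k [0.6414, -0.2051, 0.011, 0.6414, -0.2039, 0.0609, 33.0]
 k [0.5922, -0.2098, 0.0175, 0.5933, -0.2081, 0.061, 66.0]
 handle 246 ((0.589120626449585, 0.1969812512397766), (0.01410763431340456, 0.08909659087657928), 1.8962376117706299) [0.58826698 0.2043678  0.11679352]
 cover 4891 ((0.6931518912315369, 0.19031362235546112), (0.24559588730335236, 0.35514241456985474), 2.029655933380127) [0.62574466 0.23770524 0.0832683 ]
 panel 1165 ((0.6390317678451538, -0.20535002648830414), (0.13963602483272552, 0.1629941165447235), 4.51968240737915) [ 0.65291641 -0.18647758  0.03970418]
 block 5585 ((0.6921754479408264, 0.18969161808490753), (0.24657176434993744, 0.355390340089798), 1.815308690071106)
```

Request:
step_arm([
  {"dp": [44,-42,0],"twist": [0,0,-0.18],"hand": 1},
  {"dp": [88,-84,0],"twist": [0,0,-0.36],"hand": 1},
  {"dp": [132,-126,0],"twist": [0,0,-0.54],"hand": 1},
  {"dp": [176,-168,0],"twist": [0,0,-0.72],"hand": 1},
  {"dp": [220,-210,0],"twist": [0,0,-0.9],"hand": 1},
], force=10)

```text
clock: 1.92
tool_pos: [0.3572, -0.3045, 0.2611]
eef_rot: [0.802, 0.597, 0.0, 0.001]
contact_force: [1.6, -0.9, 0.3]
opening: 1.004
finger_force: 0.0
```

```bash
cat >> h.py <<'E'
def go(x,y,z,yaw=1.603):
    st=r.get_state(); A=R.from_quat(st['eef_rot']); T=R.from_euler('z',yaw)*R.from_euler('x',np.pi)
    print('at',st['tool_pos'].round(4),'t',round(st['clock'],1),'F',st['contact_force'].round(1),'op',round(st['opening'],3),
     'dp',(A.inv().apply(np.array([x,y,z])-st['tool_pos'])*1000).round(1),'tw',(A.inv()*T).as_rotvec().round(3))
E
python3 -c "
from h import *
go(.589,.196,.20);print(r.get_state()['q'])"
```

```text
at [ 0.3572 -0.3045  0.2611] t 1.9 F [ 1.6 -0.9  0.3] op 1.004 dp [546.   78.2  61. ] tw [ 0.001  0.001 -0.324]
[ 0.89915304  0.51389099 -0.4422392   2.01195237  0.33913972  0.6850829
 -0.04971665]
```

Request:
step_arm([
  {"dp": [60,9,0],"twist": [0,0,-0.07],"hand": 1},
  {"dp": [120,17,0],"twist": [0,0,-0.14],"hand": 1},
  {"dp": [180,26,0],"twist": [0,0,-0.21],"hand": 1},
  {"dp": [240,34,0],"twist": [0,0,-0.27],"hand": 1},
  {"dp": [300,43,0],"twist": [0,0,-0.326],"hand": 1},
])

```text
clock: 2.55
tool_pos: [0.4861, -0.0301, 0.2609]
eef_rot: [0.696, 0.718, 0.0, 0.0]
contact_force: [1.0, -1.1, 0.2]
opening: 0.998
finger_force: 0.0
```

Request:
step_arm([
  {"dp": [52,26,0],"twist": [0,0,0],"hand": 1},
  {"dp": [104,52,0],"twist": [0,0,0],"hand": 1},
  {"dp": [156,78,20],"twist": [0,0,0],"hand": 1},
  {"dp": [220,109,40],"twist": [0,0,0],"hand": 1},
  {"dp": [220,109,61],"twist": [0,0,0],"hand": 1},
])

```text
clock: 3.18
tool_pos: [0.5888, 0.1977, 0.1997]
eef_rot: [0.695, 0.719, 0.003, -0.001]
contact_force: [0.4, -1.1, -0.7]
opening: 0.998
finger_force: 0.0
```

```bash
python3 -c "
from h import *
go(.589,.196,.117);print(r.get_state()['q'])"
```

```text
at [0.5888 0.1977 0.1997] t 3.2 F [ 0.4 -1.1 -0.7] op 0.998 dp [-2.1 -0.1 82.7] tw [ 0.003 -0.005  0.002]
[-0.15836999  0.78122909 -0.43320295  1.63329472  0.41371671  0.81439723
 -0.73233552]
```

Request:
step_arm([
  {"dp": [-2,0,45],"twist": [0,0,0],"hand": 1},
  {"dp": [-2,0,83],"twist": [0,0,0],"hand": 1},
  {"dp": [-2,0,83],"twist": [0,0,0],"hand": -1},
  {"dp": [-2,0,83],"twist": [0,0,0],"hand": -1},
  {"dp": [-2,0,83],"twist": [0,0,0],"hand": -1},
], force=10)

```text
clock: 3.8
tool_pos: [0.5891, 0.1899, 0.1187]
eef_rot: [0.697, 0.717, 0.002, 0.001]
contact_force: [0.5, -0.1, 0.1]
opening: 0.684
finger_force: 0.0
```

Request:
step_arm([
  {"dp": [0,0,0],"twist": [0,0,0],"hand": -1},
  {"dp": [0,0,0],"twist": [0,0,0],"hand": -1},
  {"dp": [0,20,0],"twist": [0,0,0],"hand": -1},
  {"dp": [0,45,0],"twist": [0,0,0],"hand": -1},
  {"dp": [0,60,0],"twist": [0,0,0],"hand": -1},
])

```text
clock: 4.42
tool_pos: [0.6472, 0.1915, 0.1168]
eef_rot: [0.697, 0.717, -0.001, -0.001]
contact_force: [-3.4, 0.6, 1.9]
opening: 0.157
finger_force: 10.0
```

Request:
step_arm([
  {"dp": [0,15,0],"twist": [0,0,0],"hand": -1},
  {"dp": [0,28,0],"twist": [0,0,0],"hand": -1},
  {"dp": [0,36,0],"twist": [0,0,0],"hand": -1},
  {"dp": [0,44,0],"twist": [0,0,0],"hand": -1},
  {"dp": [0,49,0],"twist": [0,0,0],"hand": -1},
])

```text
clock: 5.05
tool_pos: [0.6905, 0.193, 0.1165]
eef_rot: [0.696, 0.718, -0.006, -0.004]
contact_force: [-21.0, -1.8, 14.7]
opening: 0.176
finger_force: 9.9
```

```bash
python3 - <<'E'
from h import *
s=r.get_state(); print(s['contact_force'],s['tool_pos'],s['opening'],s['finger_force'],s['q'])
s=snap('side'); w=world(s)
m=(w[...,2]>.1)&(w[...,2]<.122)&(np.abs(w[...,1]-.2)<.1)&(np.abs(w[...,0]-.69)<.05)
q=w[m]; print(len(q),cv2.minAreaRect(q[:,:2].astype(np.float32)))
E
```

```text
[-20.96707852  -1.83505482  14.6780684 ] [0.69047445 0.19298232 0.11649871] 0.17649454483673319 9.90677548572421 [-0.14636376  1.01097524 -0.41226305  1.33052004  0.4426186   0.90550654
 -0.63374134]
276 ((0.6899697184562683, 0.20423704385757446), (0.07729198783636093, 0.04344221204519272), 70.28768157958984)
```

Request:
step_arm([
  {"dp": [0,-3,0],"twist": [0,0,0],"hand": 1},
  {"dp": [0,-3,0],"twist": [0,0,0],"hand": 1},
  {"dp": [0,-3,0],"twist": [0,0,0],"hand": 1},
  {"dp": [0,-5,-45],"twist": [0,0,0],"hand": 1},
  {"dp": [0,-5,-90],"twist": [0,0,0],"hand": 1},
])

```text
clock: 5.72
tool_pos: [0.6921, 0.1919, 0.2072]
eef_rot: [0.697, 0.717, -0.0, 0.0]
contact_force: [0.7, 0.8, 0.9]
opening: 0.724
finger_force: 0.0
```

Request:
step_arm([
  {"dp": [28,-50,-10],"twist": [0,0,0],"hand": 1},
  {"dp": [56,-100,-10],"twist": [0,0,0],"hand": 1},
  {"dp": [84,-150,-10],"twist": [0,0,0],"hand": 1},
  {"dp": [114,-203,-10],"twist": [0,0,0],"hand": 1},
  {"dp": [114,-203,-10],"twist": [0,0,0],"hand": 1},
])

```text
clock: 6.35
tool_pos: [0.4812, 0.3043, 0.2175]
eef_rot: [0.693, 0.721, 0.0, -0.001]
contact_force: [0.6, -0.5, -0.1]
opening: 0.999
finger_force: 0.0
```

```bash
python3 - <<'E'
from h import *
go(.481,.303,.055)
for c in('top','side'):
    s=snap(c,c+'2.png'); w=world(s); print(c)
    m=(w[...,2]>.1)&(w[...,2]<.122)&(np.abs(w[...,1]-.2)<.08)&(np.abs(w[...,0]-.69)<.03)
    q=w[m]; print(' handle',len(q),cv2.minAreaRect(q[:,:2].astype(np.float32)))
    for p in [(.481,.30),(.470,.1035),(.466,.009),(.479,-.195)]: print(' m',circ(w,p,.036,.055,.036))
    h=np.array([.6905,.196]); a=.032; Rm=np.array([[np.cos(a),-np.sin(a)],[np.sin(a),np.cos(a)]])
    for y in (116,58,0,-58,-116):
        p=h+Rm@[-.075,y/1000]; print(' p',p.round(4),circ(w,p,.015,.042,.032))
a=cv2.imread('pics/top2.png');cv2.imwrite('pics/t2.png',cv2.resize(a[100:270,150:500],None,fx=2.28,fy=2.28,interpolation=cv2.INTER_CUBIC))
E
```

```text
at [0.4812 0.3043 0.2175] t 6.3 F [ 0.6 -0.5 -0.1] op 0.999 dp [ -1.7   0.  162.5] tw [-0.002 -0.002  0.006]
top
 handle 245 ((0.6882562041282654, 0.19899576902389526), (0.015518938191235065, 0.08902006596326828), 1.3740376234054565)
 m [0.4807, 0.3032, 0.0244, 0.4833, 0.3055, 0.0428, 70.0]
 m [0.4697, 0.1033, 0.024, 0.4703, 0.1047, 0.0435, 48.0]
 m [0.4661, 0.0092, 0.0239, 0.4738, 0.0079, 0.045, 35.0]
 m [0.4791, -0.1956, 0.0241, 0.4803, -0.2005, 0.0434, 52.0]
 p [0.6118 0.3095] [0.6118, 0.308, 0.0305, 0.6143, 0.3185, 0.0258, 224.0]
 p [0.6137 0.2516] [0.6137, 0.2494, 0.0297, 0.6167, 0.2602, 0.0259, 225.0]
 p [0.6155 0.1936] [0.6138, 0.1911, 0.0296, 0.618, 0.2008, 0.0257, 229.0]
 p [0.6174 0.1356] [0.6183, 0.1337, 0.0297, 0.6202, 0.1413, 0.0255, 222.0]
 p [0.6192 0.0777] [0.6202, 0.0822, 0.0231, 0.6226, 0.0839, 0.0252, 224.0]
side
 handle 270 ((0.6883581280708313, 0.20059198141098022), (0.014159967191517353, 0.08872164040803909), 1.8160285949707031)
 m [0.4809, 0.3025, 0.0247, 0.481, 0.2967, 0.0421, 117.0]
 m None
 m None
 m None
 p [0.6118 0.3095] [0.6121, 0.3069, 0.0227, 0.613, 0.3002, 0.0252, 266.0]
 p [0.6137 0.2516] [0.613, 0.2499, 0.0232, 0.6148, 0.2435, 0.0251, 274.0]
 p [0.6155 0.1936] [0.6179, 0.1933, 0.0215, 0.6202, 0.1873, 0.0247, 193.0]
 p [0.6174 0.1356] [0.624, 0.1293, 0.0159, 0.6278, 0.1268, 0.0256, 102.0]
 p [0.6192 0.0777] [0.6209, 0.071, 0.0218, 0.6272, 0.0638, 0.0274, 115.0]
```

View pics/t2.png

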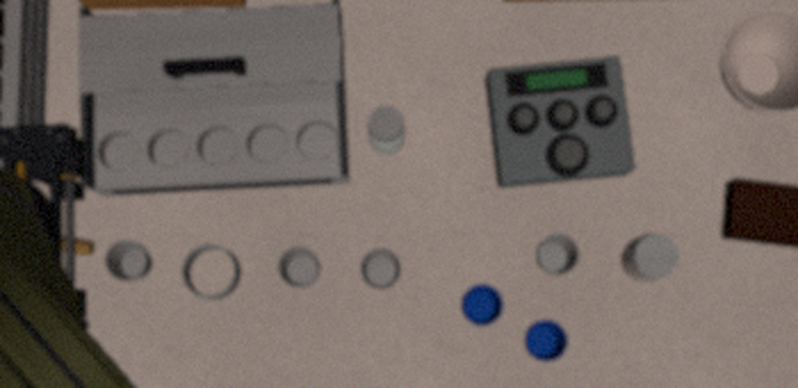

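The cover is back: the handle is now at crop (205,66), and five free pockets lie along y≈145. The moulds have not moved. I'll pick the left mould first.

Request:
step_arm([
  {"dp": [-2,0,60],"twist": [0,0,0],"hand": 1},
  {"dp": [-2,0,120],"twist": [0,0,0.005],"hand": 1},
  {"dp": [-2,0,162],"twist": [0,0,0.005],"hand": 1},
  {"dp": [-2,0,162],"twist": [0,0,0.005],"hand": 1},
  {"dp": [-2,0,162],"twist": [0,0,0.005],"hand": -1},
], force=15)

```text
clock: 7.08
tool_pos: [0.4875, 0.2984, 0.0558]
eef_rot: [0.699, 0.715, 0.001, 0.0]
contact_force: [-0.7, -0.1, 0.4]
opening: 0.91
finger_force: 0.0
```

Request:
step_arm([
  {"dp": [0,0,0],"twist": [0,0,0],"hand": -1},
  {"dp": [0,0,0],"twist": [0,0,0],"hand": -1},
  {"dp": [0,0,0],"twist": [0,0,0],"hand": -1},
  {"dp": [0,0,-40],"twist": [0,0,0],"hand": -1},
  {"dp": [0,0,-100],"twist": [0,0,0],"hand": -1},
])

```text
clock: 7.7
tool_pos: [0.4847, 0.2976, 0.1546]
eef_rot: [0.698, 0.716, -0.002, -0.0]
contact_force: [1.2, 0.3, -0.5]
opening: 0.535
finger_force: 15.0
```

```bash
cat >> h.py <<'E'
def pockets(s,h=(.6905,.196),a=.032):
    w=world(s); v,u=np.mgrid[:400,:640]
    ray=np.stack([(u-s['cx'])/s['fx'],(v-s['cy'])/s['fy'],np.ones((400,640))],-1)@R.from_quat(s['orientation']).as_matrix().T
    P=s['xyz']+ray*((.05-s['xyz'][2])/ray[...,2])[...,None]
    Rm=np.array([[np.cos(a),-np.sin(a)],[np.sin(a),np.cos(a)]])
    for y in (116,58,0,-58,-116):
        p=np.array(h)+Rm@[-.075,y/1000]
        m=(np.hypot(P[...,0]-p[0],P[...,1]-p[1])<.029)&(w[...,2]<.0455)
        q=P[m][:,:2]
        if len(q)>20: print(' p',p.round(4),q.mean(0).round(4),'r',round(np.sqrt(2*q.var(0).mean()*1),4),len(q),((q.max(0)+q.min(0))/2).round(4))
E
python3 - <<'E'
from h import *
for c in('top','side'):
    s=snap(c); print(c); pockets(s)
    w=world(s)
    for z0,z1 in((.05,.08),(.1,.125)):
        m=(w[...,2]>z0)&(w[...,2]<z1)&(np.abs(w[...,1]-.303)<.04)&(np.abs(w[...,0]-.481)<.04)
        print(z0,m.sum(),np.nanmean(w[m],0))
go(.612,.309,.156)
E
```

```text
top
 p [0.6118 0.3095] [0.6103 0.3081] r 0.0155 171 [0.6095 0.3106]
 p [0.6137 0.2516] [0.6112 0.2547] r 0.0164 231 [0.6111 0.2547]
 p [0.6155 0.1936] [0.6131 0.1966] r 0.0164 232 [0.6127 0.1975]
 p [0.6174 0.1356] [0.6153 0.1386] r 0.0164 233 [0.6143 0.139 ]
 p [0.6192 0.0777] [0.6172 0.081 ] r 0.0164 232 [0.6184 0.0805]
0.05 0 [nan nan nan]
0.1 49 [0.48771842 0.29867675 0.1080585 ]
side
 p [0.6118 0.3095] [0.61   0.3108] r 0.0152 284 [0.6099 0.3091]
 p [0.6137 0.2516] [0.6117 0.2561] r 0.016 288 [0.6113 0.2535]
 p [0.6155 0.1936] [0.6208 0.199 ] r 0.0135 160 [0.623  0.1987]
 p [0.6174 0.1356] [0.6208 0.1399] r 0.0147 157 [0.6184 0.1406]
 p [0.6192 0.0777] [0.6174 0.0829] r 0.016 197 [0.6174 0.0823]
0.05 0 [nan nan nan]
0.1 273 [0.48826867 0.30065463 0.11225113]
at [0.4884 0.3009 0.1603] t 7.8 F [ 1.8  0.9 -1.1] op 0.535 dp [  5.1 123.7   5.4] tw [ 0.009 -0.007 -0.009]<stdin>:7: RuntimeWarning: Mean of empty slice
```

Request:
step_arm([
  {"dp": [2,40,0],"twist": [0,0,0],"hand": -1},
  {"dp": [5,80,0],"twist": [0,0,0],"hand": -1},
  {"dp": [9,121,0],"twist": [0,0,0],"hand": -1},
  {"dp": [9,121,0],"twist": [0,0,0],"hand": -1},
  {"dp": [9,121,0],"twist": [0,0,0],"hand": -1},
])

```text
clock: 8.43
tool_pos: [0.605, 0.3102, 0.1538]
eef_rot: [0.698, 0.716, -0.001, -0.0]
contact_force: [-0.5, 0.6, -1.3]
opening: 0.529
finger_force: 15.0
```

```bash
python3 - <<'E'
from h import *
go(.6097,.3132,.081)
s=snap('side'); w=world(s)
m=(w[...,2]>.1)&(w[...,2]<.16)&(np.abs(w[...,1]-.313)<.03)&(np.abs(w[...,0]-.61)<.03)
print(m.sum(),np.nanmean(w[m],0)); go(.6097,.3132,.081)
E
```

```text
at [0.605  0.3102 0.1538] t 8.4 F [-0.5  0.6 -1.3] op 0.529 dp [ 3.   4.9 72.8] tw [-0.002  0.001 -0.007]
470 [0.60926673 0.31464529 0.12432738]
at [0.6047 0.3104 0.1541] t 8.5 F [-0.5  0.1 -0.1] op 0.534 dp [ 2.7  5.2 73.1] tw [-0.002  0.001 -0.007]
```

Request:
step_arm([
  {"dp": [3,5,0],"twist": [0,0,0],"hand": -1},
  {"dp": [3,5,20],"twist": [0,0,0],"hand": -1},
  {"dp": [3,5,38],"twist": [0,0,0],"hand": -1},
  {"dp": [3,5,50],"twist": [0,0,0],"hand": -1},
  {"dp": [3,5,50],"twist": [0,0,0],"hand": -1},
])

```text
clock: 9.1
tool_pos: [0.6107, 0.3117, 0.1026]
eef_rot: [0.699, 0.715, -0.002, 0.0]
contact_force: [0.4, -2.0, -2.1]
opening: 0.534
finger_force: 15.0
```

```bash
python3 -c "
from h import *
go(.6097,.3132,.081)"
```

```text
at [0.6107 0.3117 0.1026] t 9.1 F [ 0.4 -2.  -2.1] op 0.534 dp [ 1.6 -0.9 21.6] tw [-0.003  0.003 -0.009]
```

Request:
step_arm([
  {"dp": [1,-1,10],"twist": [0,0,0],"hand": -1},
  {"dp": [1,-1,20],"twist": [0,0,0],"hand": -1},
  {"dp": [1,-1,21],"twist": [0,0,0],"hand": -1},
  {"dp": [1,-1,21],"twist": [0,0,0],"hand": 0.4},
  {"dp": [1,-1,21],"twist": [0,0,0],"hand": 0.4},
])

```text
clock: 9.72
tool_pos: [0.6101, 0.3159, 0.0839]
eef_rot: [0.698, 0.716, 0.001, -0.001]
contact_force: [0.4, -0.1, -0.9]
opening: 0.693
finger_force: 0.0
```

Request:
step_arm([
  {"dp": [0,0,0],"twist": [0,0,0],"hand": 0.4},
  {"dp": [0,0,-20],"twist": [0,0,0],"hand": 0.4},
  {"dp": [0,0,-60],"twist": [0,0,0],"hand": 0.4},
  {"dp": [-60,-40,-80],"twist": [0,0,0],"hand": 0.4},
  {"dp": [-120,-80,-80],"twist": [0,0,0],"hand": 0.4},
])

```text
clock: 10.35
tool_pos: [0.5454, 0.2111, 0.1658]
eef_rot: [0.698, 0.716, 0.003, 0.001]
contact_force: [0.7, -1.2, -0.4]
opening: 0.702
finger_force: 0.0
```

```bash
cat >> h.py <<'E'
def look(z=.085,p=(.4699,.1035),yaw=1.603,ms=((.470,.1035),(.466,.009),(.479,-.1955))):
    for c in('top','side'):
        s=snap(c); w=world(s); print(c)
        for x in ms: print(' bench',x,circ(w,x,.036,.055,.045))
        for x in ((.6097,.3134),(.6115,.2554),(.6132,.1977),(.6153,.139),(.6173,.082)): print(' pocket',x,circ(w,x,.062,.082,.03))
    go(*p,z,yaw)
E
python3 -c "
from h import *
look(.056)"
```

```text
top
 bench (0.47, 0.1035) None
 bench (0.466, 0.009) [0.4664, 0.009, 0.0239, 0.4729, 0.0057, 0.0435, 36.0]
 bench (0.479, -0.1955) [0.4788, -0.1954, 0.0243, 0.4801, -0.2018, 0.0427, 54.0]
 pocket (0.6097, 0.3134) None
 pocket (0.6115, 0.2554) None
 pocket (0.6132, 0.1977) None
 pocket (0.6153, 0.139) None
 pocket (0.6173, 0.082) [0.6179, 0.0534, 0.0068, 0.6173, 0.0533, 0.0783, 6.0]
side
 bench (0.47, 0.1035) [0.4678, 0.1047, 0.0246, 0.4681, 0.1238, 0.0418, 42.0]
 bench (0.466, 0.009) [0.4681, 0.01, 0.0252, 0.4737, -0.0116, 0.0415, 22.0]
 bench (0.479, -0.1955) [0.4793, -0.1966, 0.0262, 0.4772, -0.1991, 0.0406, 73.0]
 pocket (0.6097, 0.3134) [0.6105, 0.3165, 0.027, 0.6098, 0.3117, 0.0685, 113.0]
 pocket (0.6115, 0.2554) None
 pocket (0.6132, 0.1977) None
 pocket (0.6153, 0.139) None
 pocket (0.6173, 0.082) None
at [0.5401 0.202  0.1635] t 10.4 F [ 0.4 -0.   0.7] op 0.703 dp [-96.  -71.4 108.9] tw [-0.007  0.01  -0.012]
```

Request:
step_arm([
  {"dp": [-50,-36,0],"twist": [0,0,0],"hand": 0.8},
  {"dp": [-96,-71,20],"twist": [0,0,0],"hand": 0.8},
  {"dp": [-96,-71,50],"twist": [0,0,-0.01],"hand": 0.8},
  {"dp": [-96,-71,50],"twist": [0,0,-0.01],"hand": 0.8},
  {"dp": [-96,-71,50],"twist": [0,0,-0.01],"hand": 0.8},
])

```text
clock: 11.08
tool_pos: [0.4775, 0.1145, 0.114]
eef_rot: [0.695, 0.719, 0.001, 0.0]
contact_force: [0.1, 0.0, -0.2]
opening: 0.898
finger_force: 0.0
```

```bash
python3 -c "
from h import *
go(.4695,.1035,.056)"
```

```text
at [0.4775 0.1145 0.114 ] t 11.1 F [ 0.1  0.  -0.2] op 0.898 dp [-10.8  -8.5  57.9] tw [ 0.003 -0.001  0.003]
```

Request:
step_arm([
  {"dp": [-11,-8,10],"twist": [0,0,0],"hand": 0.8},
  {"dp": [-11,-8,40],"twist": [0,0,0],"hand": 0.8},
  {"dp": [-11,-8,58],"twist": [0,0,0],"hand": 0.8},
  {"dp": [-11,-8,58],"twist": [0,0,0],"hand": -1},
  {"dp": [-11,-8,58],"twist": [0,0,0],"hand": -1},
])

```text
clock: 11.7
tool_pos: [0.4694, 0.1025, 0.0559]
eef_rot: [0.695, 0.719, 0.001, 0.0]
contact_force: [0.5, 0.1, 0.8]
opening: 0.697
finger_force: 0.0
```

Request:
step_arm([
  {"dp": [0,0,0],"twist": [0,0,0],"hand": -1},
  {"dp": [0,0,0],"twist": [0,0,0],"hand": -1},
  {"dp": [0,0,-40],"twist": [0,0,0],"hand": -1},
  {"dp": [0,0,-98],"twist": [0,0,0],"hand": -1},
  {"dp": [0,0,-98],"twist": [0,0,0],"hand": -1},
])

```text
clock: 12.32
tool_pos: [0.4704, 0.1024, 0.1564]
eef_rot: [0.695, 0.719, 0.003, 0.001]
contact_force: [0.4, 1.0, -0.8]
opening: 0.541
finger_force: 15.0
```

```bash
python3 -c "
from h import *
s=snap('side'); w=world(s); p=r.get_state()['tool_pos']
m=(w[...,2]>.08)&(w[...,2]<p[2]-.015)&(np.abs(w[...,1]-p[1])<.04)&(np.abs(w[...,0]-p[0])<.04)
print(m.sum(),np.nanmean(w[m],0),w[m].max(0),w[m].min(0))
go(.6132,.1977,.156)"
```

```text
358 [0.46988113 0.10208125 0.12219056] [0.50536775 0.12895475 0.13948308] [0.43622097 0.07951489 0.09816382]
at [0.4695 0.1017 0.1546] t 12.4 F [ 0.2 -0.3 -0.5] op 0.535 dp [ 91.2 146.8  -0.8] tw [ 0.004 -0.001  0.001]
```

Request:
step_arm([
  {"dp": [30,48,-5],"twist": [0,0,0],"hand": -1},
  {"dp": [60,97,-5],"twist": [0,0,0],"hand": -1},
  {"dp": [91,147,-2],"twist": [0,0,0],"hand": -1},
  {"dp": [91,147,0],"twist": [0,0,0],"hand": -1},
  {"dp": [91,147,0],"twist": [0,0,0],"hand": -1},
])

```text
clock: 13.0
tool_pos: [0.6105, 0.1967, 0.1507]
eef_rot: [0.695, 0.719, -0.002, -0.0]
contact_force: [-0.5, -0.5, 0.8]
opening: 0.536
finger_force: 15.0
```

```bash
python3 -c "
from h import *
go(.6132,.1977,.081)"
```

```text
at [0.6105 0.1967 0.1507] t 13.0 F [-0.5 -0.5  0.8] op 0.536 dp [ 1.1  3.  69.7] tw [-0.004  0.003  0.002]
```

Request:
step_arm([
  {"dp": [1,3,12],"twist": [0,0,0],"hand": -1},
  {"dp": [1,3,35],"twist": [0,0,0],"hand": -1},
  {"dp": [1,3,48],"twist": [0,0,0],"hand": -1},
  {"dp": [1,3,48],"twist": [0,0,0],"hand": -1},
  {"dp": [1,3,48],"twist": [0,0,0],"hand": -1},
])

```text
clock: 13.62
tool_pos: [0.6155, 0.199, 0.1054]
eef_rot: [0.695, 0.719, 0.0, 0.0]
contact_force: [0.4, 0.8, -0.3]
opening: 0.538
finger_force: 15.0
```

```bash
python3 -c "
from h import *
go(.6132,.1977,.081)"
```

```text
at [0.6155 0.199  0.1054] t 13.6 F [ 0.4  0.8 -0.3] op 0.538 dp [-1.2 -2.4 24.4] tw [ 0.001 -0.     0.002]
```

Request:
step_arm([
  {"dp": [-1,-2,10],"twist": [0,0,0],"hand": -1},
  {"dp": [-1,-2,20],"twist": [0,0,0],"hand": -1},
  {"dp": [-1,-2,23],"twist": [0,0,0],"hand": -1},
  {"dp": [-1,-2,23],"twist": [0,0,0],"hand": 0.4},
  {"dp": [-1,-2,23],"twist": [0,0,0],"hand": 0.4},
])

```text
clock: 14.25
tool_pos: [0.6133, 0.1983, 0.082]
eef_rot: [0.695, 0.719, 0.0, -0.0]
contact_force: [-0.1, 0.9, -0.1]
opening: 0.694
finger_force: 0.0
```

Request:
step_arm([
  {"dp": [0,0,0],"twist": [0,0,0],"hand": 0.4},
  {"dp": [0,0,-20],"twist": [0,0,0],"hand": 0.4},
  {"dp": [0,0,-60],"twist": [0,0,0],"hand": 0.4},
  {"dp": [-50,-40,-75],"twist": [0,0,0],"hand": 0.4},
  {"dp": [-92,-76,-75],"twist": [0,0,0],"hand": 0.4},
])

```text
clock: 14.88
tool_pos: [0.5411, 0.1028, 0.1596]
eef_rot: [0.695, 0.719, 0.002, 0.001]
contact_force: [1.3, 0.2, -0.4]
opening: 0.699
finger_force: 0.0
```

Request:
step_arm([
  {"dp": [-46,-38,0],"twist": [0,0,0],"hand": 0.8},
  {"dp": [-92,-76,15],"twist": [0,0,0],"hand": 0.8},
  {"dp": [-92,-76,40],"twist": [0,0,0],"hand": 0.8},
  {"dp": [-92,-76,40],"twist": [0,0,0],"hand": 0.8},
  {"dp": [-92,-76,40],"twist": [0,0,0],"hand": 0.8},
])

```text
clock: 15.5
tool_pos: [0.469, 0.0098, 0.118]
eef_rot: [0.695, 0.719, 0.001, 0.001]
contact_force: [-0.9, -0.0, 0.1]
opening: 0.901
finger_force: 0.0
```

```bash
python3 -c "
from h import *
look(.056,(.4672,.0093))"
```

```text
top
 bench (0.47, 0.1035) None
 bench (0.466, 0.009) None
 bench (0.479, -0.1955) None
 pocket (0.6097, 0.3134) [0.6096, 0.3168, 0.0271, 0.6101, 0.3324, 0.0694, 100.0]
 pocket (0.6115, 0.2554) None
 pocket (0.6132, 0.1977) [0.613, 0.1978, 0.0242, 0.6121, 0.1989, 0.0684, 60.0]
 pocket (0.6153, 0.139) None
 pocket (0.6173, 0.082) [0.6176, 0.0533, 0.0064, 0.6181, 0.0533, 0.0779, 6.0]
side
 bench (0.47, 0.1035) None
 bench (0.466, 0.009) [0.4483, 0.0331, 0.0248, 0.4546, 0.0179, 0.0412, 57.0]
 bench (0.479, -0.1955) None
 pocket (0.6097, 0.3134) [0.609, 0.3166, 0.0269, 0.612, 0.3084, 0.0684, 119.0]
 pocket (0.6115, 0.2554) None
 pocket (0.6132, 0.1977) [0.6136, 0.198, 0.0252, 0.6136, 0.2002, 0.0667, 110.0]
 pocket (0.6153, 0.139) None
 pocket (0.6173, 0.082) [0.6182, 0.0552, 0.0129, 0.6188, 0.0541, 0.0711, 30.0]
at [0.4689 0.0097 0.1179] t 15.6 F [ 0.4  0.6 -0.2] op 0.902 dp [-0.4 -1.8 61.8] tw [ 0.003 -0.001  0.003]
```

```bash
python3 -c "
from h import *
s=snap('side','s3.png'); w=world(s)
print(circ(w,(.448,.033),.036,.055,.05),circ(w,(.448,.033),.036,.055,.032)); print(*find(s,'side','mould1'),sep='\n')
a=cv2.imread('pics/s3.png');cv2.imwrite('pics/s3c.png',cv2.resize(a[100:350,200:480],None,fx=2.4,fy=2.4,interpolation=cv2.INTER_CUBIC))
go(.448,.033,.056)"
```

```text
[0.4477, 0.034, 0.0252, 0.4478, 0.0364, 0.0414, 94.0] [0.4477, 0.034, 0.0252, 0.4478, 0.0364, 0.0414, 94.0]
(0.83, [0.4436, 0.0186, 0.0263], [355, 227])
(0.83, [0.6132, 0.301, 0.0481], [276, 317])
(0.81, [0.6177, 0.1826, 0.0509], [281, 270])
(0.65, [0.4265, -0.0876, 0.0282], [361, 198])
at [0.4684 0.0093 0.1175] t 15.7 F [-0.6  0.5 -0.6] op 0.899 dp [ 24.3 -19.7  61.5] tw [ 0.002 -0.     0.003]
```

View pics/s3c.png

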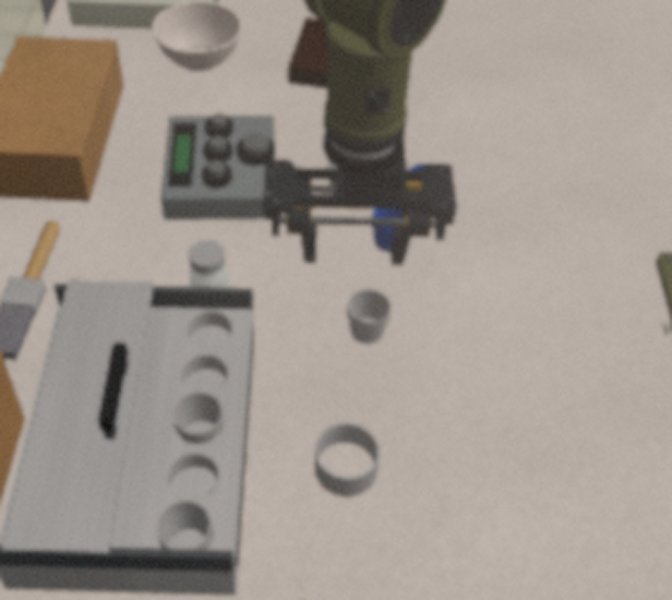

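The picture shows moulds seated in pockets 1 and 3. The third mould was knocked aside and now stands upright at crop (368,315), which is world (0.4477, 0.034). I'll follow it there.

Request:
step_arm([
  {"dp": [25,-20,0],"twist": [0,0,0],"hand": 0.8},
  {"dp": [25,-20,0],"twist": [0,0,0],"hand": 0.8},
  {"dp": [25,-20,30],"twist": [0,0,0],"hand": 0.8},
  {"dp": [25,-20,62],"twist": [0,0,0],"hand": 0.8},
  {"dp": [25,-20,62],"twist": [0,0,0],"hand": -1},
])

```text
clock: 16.32
tool_pos: [0.4464, 0.0326, 0.0536]
eef_rot: [0.695, 0.719, -0.002, -0.0]
contact_force: [0.3, 1.0, 1.0]
opening: 0.809
finger_force: 0.0
```

Request:
step_arm([
  {"dp": [0,0,0],"twist": [0,0,0],"hand": -1},
  {"dp": [0,0,0],"twist": [0,0,0],"hand": -1},
  {"dp": [0,0,0],"twist": [0,0,0],"hand": -1},
  {"dp": [0,0,-50],"twist": [0,0,0],"hand": -1},
  {"dp": [0,0,-100],"twist": [0,0,0],"hand": -1},
])

```text
clock: 16.95
tool_pos: [0.4463, 0.0327, 0.1562]
eef_rot: [0.695, 0.719, -0.001, -0.0]
contact_force: [0.5, 0.3, -0.9]
opening: 0.533
finger_force: 15.0
```

```bash
cat >> h.py <<'E'
def inhand(*a):
    s=snap('side'); w=world(s); p=r.get_state()['tool_pos']
    m=(w[...,2]>p[2]-.058)&(w[...,2]<p[2]-.025)&(np.abs(w[...,1]-p[1])<.04)&(np.abs(w[...,0]-p[0])<.035)
    q=w[m]; print(m.sum(),(q.max(0)/2+q.min(0)/2).round(4),q.max(0)-q.min(0)) if m.sum() else 0
    go(*a)
E
python3 -c "
from h import *
inhand(.6153,.139,.156)"
```

```text
272 [0.4465 0.0341 0.1198] [0.06549097 0.04900604 0.03276431]
at [0.4483 0.0335 0.1613] t 17.0 F [ 0.6 -0.4  2.7] op 0.536 dp [ 99.6 170.5   6.6] tw [ 0.007 -0.001  0.002]
```

Request:
step_arm([
  {"dp": [30,50,0],"twist": [0,0,0],"hand": -1},
  {"dp": [60,100,0],"twist": [0,0,0],"hand": -1},
  {"dp": [90,150,0],"twist": [0,0,0],"hand": -1},
  {"dp": [100,171,0],"twist": [0,0,0],"hand": -1},
  {"dp": [100,171,0],"twist": [0,0,0],"hand": -1},
])

```text
clock: 17.62
tool_pos: [0.6151, 0.1396, 0.1547]
eef_rot: [0.695, 0.719, 0.001, 0.0]
contact_force: [-0.8, -0.2, -1.1]
opening: 0.537
finger_force: 15.0
```

```bash
python3 -c "
from h import *
inhand(.6153,.139,.081)"
```

```text
267 [0.6148 0.1409 0.1134] [0.04157258 0.04699444 0.03213015]
at [0.6138 0.1384 0.1545] t 17.7 F [-0.7 -0.2 -0.1] op 0.545 dp [ 0.6  1.6 73.5] tw [-0.001  0.001  0.002]
```

Request:
step_arm([
  {"dp": [0,1,25],"twist": [0,0,0],"hand": -1},
  {"dp": [0,1,45],"twist": [0,0,0],"hand": -1},
  {"dp": [0,1,60],"twist": [0,0,0],"hand": -1},
  {"dp": [0,1,72],"twist": [0,0,0],"hand": -1},
  {"dp": [0,1,72],"twist": [0,0,0],"hand": -1},
])

```text
clock: 18.3
tool_pos: [0.615, 0.1387, 0.0822]
eef_rot: [0.695, 0.719, -0.0, -0.0]
contact_force: [-0.3, -0.2, -1.0]
opening: 0.535
finger_force: 15.0
```

Request:
step_arm([
  {"dp": [0,0,0],"twist": [0,0,0],"hand": 0.4},
  {"dp": [0,0,0],"twist": [0,0,0],"hand": 0.4},
  {"dp": [0,0,0],"twist": [0,0,0],"hand": 0.4},
  {"dp": [0,0,-25],"twist": [0,0,0],"hand": 0.4},
  {"dp": [0,0,-75],"twist": [0,0,0],"hand": 0.4},
])

```text
clock: 18.92
tool_pos: [0.614, 0.1381, 0.157]
eef_rot: [0.695, 0.719, -0.002, -0.001]
contact_force: [0.5, 0.7, 1.2]
opening: 0.702
finger_force: 0.0
```

Request:
step_arm([
  {"dp": [-20,-40,-10],"twist": [0,0,0],"hand": 0.4},
  {"dp": [-50,-80,-20],"twist": [0,0,0],"hand": 0.8},
  {"dp": [-100,-110,-20],"twist": [0,0,0],"hand": 0.8},
  {"dp": [-150,-130,-20],"twist": [0,0,0],"hand": 0.8},
  {"dp": [-150,-130,-20],"twist": [0,0,0],"hand": 0.8},
])

```text
clock: 19.55
tool_pos: [0.4884, -0.0208, 0.1778]
eef_rot: [0.698, 0.717, -0.003, 0.001]
contact_force: [-0.3, 0.7, 0.8]
opening: 0.898
finger_force: 0.0
```

```bash
python3 -c "
from h import *
look(.12,(.479,-.195))"
```

```text
top
 bench (0.47, 0.1035) None
 bench (0.466, 0.009) None
 bench (0.479, -0.1955) None
 pocket (0.6097, 0.3134) [0.6095, 0.3169, 0.027, 0.6092, 0.3324, 0.0692, 100.0]
 pocket (0.6115, 0.2554) None
 pocket (0.6132, 0.1977) [0.6123, 0.198, 0.0241, 0.6139, 0.2, 0.0688, 61.0]
 pocket (0.6153, 0.139) [0.6141, 0.1405, 0.0243, 0.6142, 0.1406, 0.0679, 58.0]
 pocket (0.6173, 0.082) [0.6186, 0.0532, 0.0055, 0.6192, 0.0533, 0.0781, 5.0]
side
 bench (0.47, 0.1035) None
 bench (0.466, 0.009) None
 bench (0.479, -0.1955) [0.4776, -0.1958, 0.0259, 0.4771, -0.1788, 0.0407, 50.0]
 pocket (0.6097, 0.3134) [0.6103, 0.3161, 0.027, 0.61, 0.3108, 0.0686, 114.0]
 pocket (0.6115, 0.2554) None
 pocket (0.6132, 0.1977) [0.6112, 0.1986, 0.0262, 0.6122, 0.202, 0.0672, 112.0]
 pocket (0.6153, 0.139) [0.6167, 0.1393, 0.0257, 0.6154, 0.137, 0.0669, 100.0]
 pocket (0.6173, 0.082) [0.6185, 0.0553, 0.0128, 0.6182, 0.0539, 0.0704, 26.0]
at [ 0.491  -0.0155  0.1783] t 19.6 F [ 0.5  0.7 -0.3] op 0.902 dp [-179.1  -18.    58.2] tw [ 0.001 -0.001  0.001]
```

Request:
step_arm([
  {"dp": [-60,-6,0],"twist": [0,0,0],"hand": 0.8},
  {"dp": [-120,-12,20],"twist": [0,0,0],"hand": 0.8},
  {"dp": [-179,-18,50],"twist": [0,0,0],"hand": 0.8},
  {"dp": [-179,-18,58],"twist": [0,0,0],"hand": 0.8},
  {"dp": [-179,-18,58],"twist": [0,0,0],"hand": 0.8},
])

```text
clock: 20.27
tool_pos: [0.4796, -0.1932, 0.1195]
eef_rot: [0.694, 0.72, 0.001, -0.0]
contact_force: [-0.1, 1.0, 0.4]
opening: 0.897
finger_force: 0.0
```

```bash
python3 -c "
from h import *
s=snap('side'); w=world(s); print(circ(w,(.479,-.195),.036,.055,.035))
go(.479,-.1957,.056);print(r.get_state()['q'])"
```

```text
[0.4782, -0.1953, 0.0255, 0.4802, -0.1998, 0.0416, 69.0]
at [ 0.48   -0.1924  0.1201] t 20.3 F [ 1.  -0.5  0.7] op 0.901 dp [-3.4 -1.2 64.1] tw [ 0.002 -0.002  0.005]
[ 0.59093966  0.81775671 -0.49588831  1.99457881  0.76570808  0.52104945
 -0.42059775]
```

Request:
step_arm([
  {"dp": [-3,-1,10],"twist": [0,0,0],"hand": 0.8},
  {"dp": [-3,-1,35],"twist": [0,0,0],"hand": 0.8},
  {"dp": [-3,-1,64],"twist": [0,0,0],"hand": 0.8},
  {"dp": [-3,-1,64],"twist": [0,0,0],"hand": 0.8},
  {"dp": [-3,-1,64],"twist": [0,0,0],"hand": -1},
])

```text
clock: 20.95
tool_pos: [0.4784, -0.1973, 0.0566]
eef_rot: [0.694, 0.72, 0.0, 0.0]
contact_force: [-0.4, 0.1, -0.5]
opening: 0.812
finger_force: 0.0
```

Request:
step_arm([
  {"dp": [0,0,0],"twist": [0,0,0],"hand": -1},
  {"dp": [0,0,0],"twist": [0,0,0],"hand": -1},
  {"dp": [0,0,0],"twist": [0,0,0],"hand": -1},
  {"dp": [0,0,-50],"twist": [0,0,0],"hand": -1},
  {"dp": [0,0,-110],"twist": [0,0,0],"hand": -1},
])

```text
clock: 21.58
tool_pos: [0.4767, -0.1979, 0.1664]
eef_rot: [0.695, 0.719, -0.001, -0.001]
contact_force: [2.2, -0.9, -0.4]
opening: 0.536
finger_force: 15.0
```

```bash
python3 -c "
from h import *
inhand(.6173,.082,.166)"
```

```text
230 [ 0.4783 -0.1956  0.1319] [0.06448208 0.05308207 0.03296441]
at [ 0.4804 -0.1982  0.1734] t 21.6 F [0.4 0.1 3.4] op 0.531 dp [275.3 146.4   8. ] tw [0.008 0.002 0.002]
```

Request:
step_arm([
  {"dp": [55,20,0],"twist": [0,0,0],"hand": -1},
  {"dp": [110,40,0],"twist": [0,0,0],"hand": -1},
  {"dp": [165,70,0],"twist": [0,0,0],"hand": -1},
  {"dp": [220,105,0],"twist": [0,0,0],"hand": -1},
  {"dp": [260,147,0],"twist": [0,0,0],"hand": -1},
])

```text
clock: 22.25
tool_pos: [0.6158, 0.0693, 0.166]
eef_rot: [0.694, 0.72, -0.0, -0.0]
contact_force: [0.4, -0.2, -0.2]
opening: 0.538
finger_force: 15.0
```

Request:
step_arm([
  {"dp": [15,0,0],"twist": [0,0,0],"hand": -1},
  {"dp": [15,0,0],"twist": [0,0,0],"hand": -1},
  {"dp": [15,0,0],"twist": [0,0,0],"hand": -1},
])

```text
clock: 22.62
tool_pos: [0.6143, 0.0792, 0.1655]
eef_rot: [0.696, 0.718, -0.002, 0.0]
contact_force: [-0.4, -0.3, -0.8]
opening: 0.538
finger_force: 15.0
```

```bash
python3 -c "
from h import *
inhand(.6173,.082,.081)"
```

```text
259 [0.6142 0.081  0.124 ] [0.04511635 0.04819881 0.03284605]
at [0.6145 0.0791 0.1656] t 22.7 F [ 0.3  0.2 -0.1] op 0.536 dp [ 3.1  3.  84.6] tw [-0.001  0.002 -0.   ]
```

Request:
step_arm([
  {"dp": [2,3,10],"twist": [0,0,0],"hand": -1},
  {"dp": [2,3,35],"twist": [0,0,0],"hand": -1},
  {"dp": [2,3,60],"twist": [0,0,0],"hand": -1},
  {"dp": [2,3,78],"twist": [0,0,0],"hand": -1},
  {"dp": [2,3,83],"twist": [0,0,0],"hand": -1},
])

```text
clock: 23.3
tool_pos: [0.6178, 0.081, 0.0817]
eef_rot: [0.696, 0.718, -0.002, 0.001]
contact_force: [-1.6, -6.7, 7.6]
opening: 0.535
finger_force: 15.0
```

Request:
step_arm([
  {"dp": [0,0,0],"twist": [0,0,0],"hand": 0.4},
  {"dp": [0,0,0],"twist": [0,0,0],"hand": 0.4},
  {"dp": [0,0,0],"twist": [0,0,0],"hand": 0.4},
  {"dp": [0,0,-25],"twist": [0,0,0],"hand": 0.4},
  {"dp": [0,0,-80],"twist": [0,0,0],"hand": 0.4},
])

```text
clock: 23.92
tool_pos: [0.6167, 0.0837, 0.162]
eef_rot: [0.695, 0.719, -0.002, -0.001]
contact_force: [0.3, 0.4, -1.2]
opening: 0.7
finger_force: 0.0
```

Request:
step_arm([
  {"dp": [-20,-40,-40],"twist": [0,0,0],"hand": 0.4},
  {"dp": [-50,-80,-40],"twist": [0,0,0],"hand": 0.8},
  {"dp": [-100,-100,-40],"twist": [0,0,0],"hand": 0.8},
  {"dp": [-140,-110,-40],"twist": [0,0,0],"hand": 0.8},
  {"dp": [-140,-110,-40],"twist": [0,0,0],"hand": 0.8},
])

```text
clock: 24.55
tool_pos: [0.512, -0.0637, 0.2029]
eef_rot: [0.697, 0.717, -0.001, 0.001]
contact_force: [-0.2, -0.1, -0.9]
opening: 0.906
finger_force: 0.0
```

```bash
python3 - <<'E'
from h import *
look(.20,(.689,.197))
for c in('top','side'):
    s=snap(c,c+'4.png'); w=world(s)
    m=(w[...,2]>.1)&(w[...,2]<.122)&(np.abs(w[...,1]-.2)<.08)&(np.abs(w[...,0]-.69)<.03)
    q=w[m]; print(' handle',len(q),cv2.minAreaRect(q[:,:2].astype(np.float32)))
    print(*find(s,c,'mould1'),sep='\n')
a=cv2.imread('pics/side4.png');cv2.imwrite('pics/s4c.png',cv2.resize(a[100:350,200:480],None,fx=2.4,fy=2.4,interpolation=cv2.INTER_CUBIC))
E
```

```text
top
 bench (0.47, 0.1035) None
 bench (0.466, 0.009) None
 bench (0.479, -0.1955) None
 pocket (0.6097, 0.3134) [0.6096, 0.3163, 0.0265, 0.6087, 0.3305, 0.0691, 95.0]
 pocket (0.6115, 0.2554) None
 pocket (0.6132, 0.1977) [0.6124, 0.1981, 0.024, 0.6134, 0.1997, 0.0689, 63.0]
 pocket (0.6153, 0.139) [0.6143, 0.1399, 0.0241, 0.6171, 0.1404, 0.0683, 57.0]
 pocket (0.6173, 0.082) [0.6158, 0.0793, 0.0269, 0.6178, 0.0799, 0.0692, 66.0]
side
 bench (0.47, 0.1035) None
 bench (0.466, 0.009) None
 bench (0.479, -0.1955) None
 pocket (0.6097, 0.3134) [0.6096, 0.3163, 0.0273, 0.6118, 0.313, 0.0685, 117.0]
 pocket (0.6115, 0.2554) None
 pocket (0.6132, 0.1977) [0.6121, 0.198, 0.025, 0.6125, 0.2019, 0.0673, 110.0]
 pocket (0.6153, 0.139) [0.616, 0.1388, 0.0261, 0.6158, 0.1399, 0.0668, 98.0]
 pocket (0.6173, 0.082) [0.6175, 0.0797, 0.0279, 0.6185, 0.0688, 0.0676, 122.0]
at [ 0.5134 -0.0592  0.2033] t 24.6 F [ 0.8 -0.5  0.2] op 0.898 dp [250.1 184.2   3.8] tw [ 0.001 -0.001  0.002]
 handle 245 ((0.6882085800170898, 0.19915181398391724), (0.01497703604400158, 0.08974895626306534), 2.5965945720672607)
(0.75, [0.616, 0.2051, 0.0428], [242, 162])
(0.72, [0.6214, 0.0842, 0.038], [288, 160])
(0.65, [0.6219, 0.1396, 0.0357], [267, 160])
(0.62, [0.5307, -0.4826, 0.0287], [499, 190])
(0.58, [0.61, 0.3214, 0.0435], [199, 165])
(0.52, [0.386, -0.1841, 0.005], [389, 246])
(0.47, [0.4237, -0.1146, 0.0033], [362, 233])
 handle 269 ((0.688438355922699, 0.2004246860742569), (0.014856566675007343, 0.0885096862912178), 2.3222272396087646)
(0.89, [0.6157, 0.1268, 0.0532], [285, 250])
(0.81, [0.6227, 0.0702, 0.0574], [285, 231])
(0.76, [0.6143, 0.3013, 0.0457], [276, 318])
(0.75, [0.4222, -0.1049, 0.0292], [362, 194])
(0.61, [0.6455, -0.2447, 0.0587], [290, 151])
(0.6, [0.3801, -0.1708, 0.0297], [376, 178])
(0.56, [0.6184, 0.1854, 0.0536], [281, 271])
```

View pics/s4c.png

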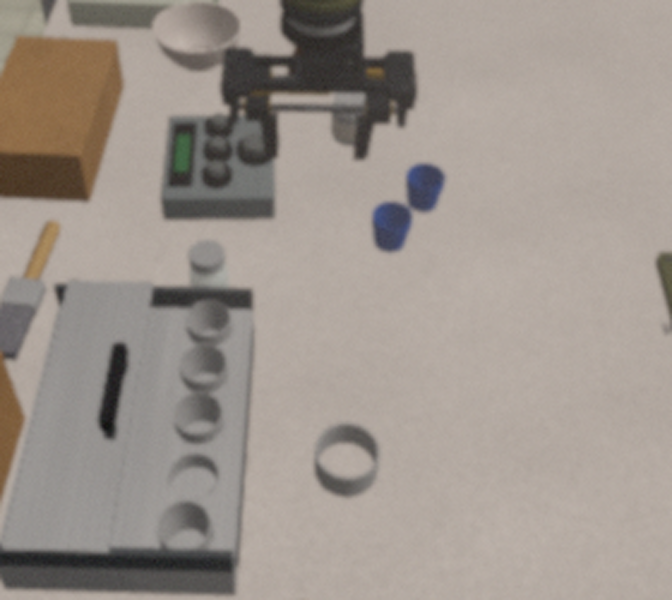

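View pics/top4.png

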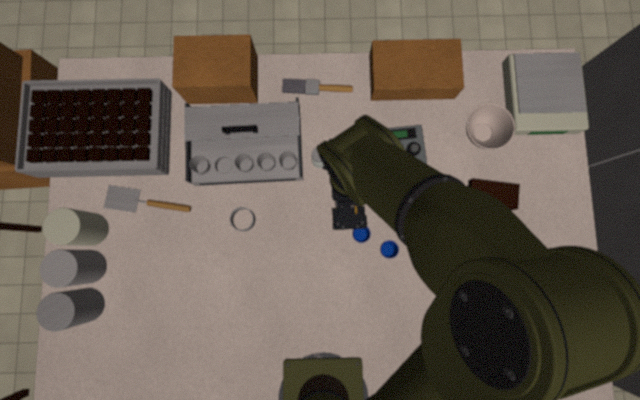

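Request:
step_arm([
  {"dp": [50,37,0],"twist": [0,0,0],"hand": 0.8},
  {"dp": [100,74,0],"twist": [0,0,0],"hand": 0.8},
  {"dp": [150,111,0],"twist": [0,0,0],"hand": 1},
  {"dp": [200,148,0],"twist": [0,0,0],"hand": 1},
  {"dp": [250,184,0],"twist": [0,0,0],"hand": 1},
])

```text
clock: 25.48
tool_pos: [0.689, 0.1994, 0.2028]
eef_rot: [0.694, 0.72, 0.0, -0.0]
contact_force: [0.5, -0.3, 0.1]
opening: 0.999
finger_force: 0.0
```

Request:
step_arm([
  {"dp": [0,0,0],"twist": [0,0,0],"hand": 1},
  {"dp": [0,0,20],"twist": [0,0,0],"hand": 1},
  {"dp": [0,0,20],"twist": [0,0,0],"hand": 1},
])

```text
clock: 25.85
tool_pos: [0.6866, 0.1934, 0.1799]
eef_rot: [0.695, 0.719, -0.003, -0.0]
contact_force: [-0.1, -0.5, -0.5]
opening: 1.0
finger_force: 0.0
```

```bash
python3 -c "
from h import *
go(.689,.198,.117)"
```

```text
at [0.6866 0.1934 0.1799] t 25.9 F [-0.1 -0.5 -0.5] op 1.0 dp [ 4.7  2.9 62.9] tw [-0.005  0.004  0.001]
```

All four moulds are seated. The full top view shows no other mould on the bench, only the tins on the left, the bowl, the blue look-alikes and the ring. Next I shut the cover.

Request:
step_arm([
  {"dp": [4,2,30],"twist": [0,0,0],"hand": 1},
  {"dp": [4,2,62],"twist": [0,0,0],"hand": 1},
  {"dp": [4,2,62],"twist": [0,0,0],"hand": -1},
  {"dp": [4,2,62],"twist": [0,0,0],"hand": -1},
  {"dp": [4,2,62],"twist": [0,0,0],"hand": -1},
], force=12)

```text
clock: 26.48
tool_pos: [0.6912, 0.2005, 0.1227]
eef_rot: [0.695, 0.719, 0.001, 0.001]
contact_force: [0.3, 0.6, 0.0]
opening: 0.683
finger_force: 0.0
```

Request:
step_arm([
  {"dp": [0,0,0],"twist": [0,0,0],"hand": -1},
  {"dp": [0,0,0],"twist": [0,0,0],"hand": -1},
  {"dp": [0,-20,0],"twist": [0,0,0],"hand": -1},
  {"dp": [0,-45,0],"twist": [0,0,0],"hand": -1},
  {"dp": [0,-65,0],"twist": [0,0,0],"hand": -1},
])

```text
clock: 27.1
tool_pos: [0.6264, 0.1979, 0.1213]
eef_rot: [0.695, 0.719, 0.002, 0.001]
contact_force: [4.8, 0.6, -3.5]
opening: 0.159
finger_force: 12.0
```

Request:
step_arm([
  {"dp": [0,-15,0],"twist": [0,0,0],"hand": -1},
  {"dp": [0,-28,0],"twist": [0,0,0],"hand": -1},
  {"dp": [0,-36,0],"twist": [0,0,0],"hand": -1},
  {"dp": [0,-42,0],"twist": [0,0,0],"hand": -1},
  {"dp": [0,-45,0],"twist": [0,0,0],"hand": -1},
])

```text
clock: 27.72
tool_pos: [0.5839, 0.1965, 0.1212]
eef_rot: [0.695, 0.719, 0.003, 0.002]
contact_force: [14.3, 1.4, -9.3]
opening: 0.159
finger_force: 12.1
```

```bash
python3 -c "
from h import *
go(.583,.198,.117)"
```

```text
at [0.5839 0.1965 0.1212] t 27.7 F [14.3  1.4 -9.3] op 0.159 dp [ 1.5 -0.9  4.2] tw [ 0.007 -0.001  0.001]
```

Request:
step_arm([
  {"dp": [0,-3,0],"twist": [0,0,0],"hand": -1},
  {"dp": [0,-3,0],"twist": [0,0,0],"hand": 0.2},
  {"dp": [0,-3,0],"twist": [0,0,0],"hand": 0.2},
  {"dp": [0,0,-30],"twist": [0,0,0],"hand": 0.2},
  {"dp": [0,0,-85],"twist": [0,0,0],"hand": 0.2},
])

```text
clock: 28.35
tool_pos: [0.5779, 0.1961, 0.2047]
eef_rot: [0.695, 0.719, -0.003, -0.002]
contact_force: [0.8, -0.4, 0.7]
opening: 0.589
finger_force: 0.0
```

Request:
step_arm([
  {"dp": [-50,-20,-5],"twist": [0,0,0],"hand": -1},
  {"dp": [-110,-40,-5],"twist": [0,0,0],"hand": -1},
  {"dp": [-170,-60,-5],"twist": [0,0,0],"hand": -1},
  {"dp": [-230,-60,-5],"twist": [0,0,0],"hand": -1},
  {"dp": [-230,-60,-5],"twist": [0,0,0],"hand": -1},
])

```text
clock: 28.98
tool_pos: [0.5263, -0.0417, 0.2101]
eef_rot: [0.698, 0.716, -0.003, 0.0]
contact_force: [0.5, 0.8, -0.1]
opening: 0.058
finger_force: 0.0
```

```bash
python3 - <<'E'
from h import *
for c in('top','side'):
    s=snap(c,c+'5.png'); w=world(s)
    m=(w[...,2]>.1)&(w[...,2]<.122)&(np.abs(w[...,1]-.2)<.08)&(np.abs(w[...,0]-.585)<.03)
    q=w[m]; print(' handle',len(q),cv2.minAreaRect(q[:,:2].astype(np.float32)))
    for p in [(.6382,-.160),(.645,-.251),(.641,-.206),(.593,-.2103)]: print(' k',circ(w,p,.057,.07,.02 if p[0]>.6 else .026))
go(.6378,-.1598,.12,1.65)
a=cv2.imread('pics/side5.png');cv2.imwrite('pics/s5c.png',cv2.resize(a[100:350,200:480],None,fx=2.4,fy=2.4,interpolation=cv2.INTER_CUBIC))
E
```

```text
handle 235 ((0.5833653807640076, 0.19512195885181427), (0.014565793797373772, 0.08910336345434189), 2.126309633255005)
 k None
 k [0.6454, -0.2521, 0.0107, 0.6445, -0.2519, 0.061, 51.0]
 k None
 k None
 handle 245 ((0.5837912559509277, 0.19705387949943542), (0.014111199416220188, 0.08921576291322708), 1.7613643407821655)
 k [0.6353, -0.1598, 0.0129, 0.6378, -0.1582, 0.06, 36.0]
 k [0.6434, -0.2498, 0.0099, 0.6367, -0.2495, 0.0593, 6.0]
 k [0.6397, -0.2067, 0.0119, 0.6411, -0.2057, 0.0599, 32.0]
 k [0.5932, -0.2087, 0.017, 0.5929, -0.2069, 0.0613, 69.0]
at [ 0.5275 -0.035   0.2108] t 29.1 F [ 0.1  0.4 -0.7] op 0.005 dp [-128.5  106.2   90.6] tw [-0.001 -0.001 -0.046]
```

View pics/s5c.png

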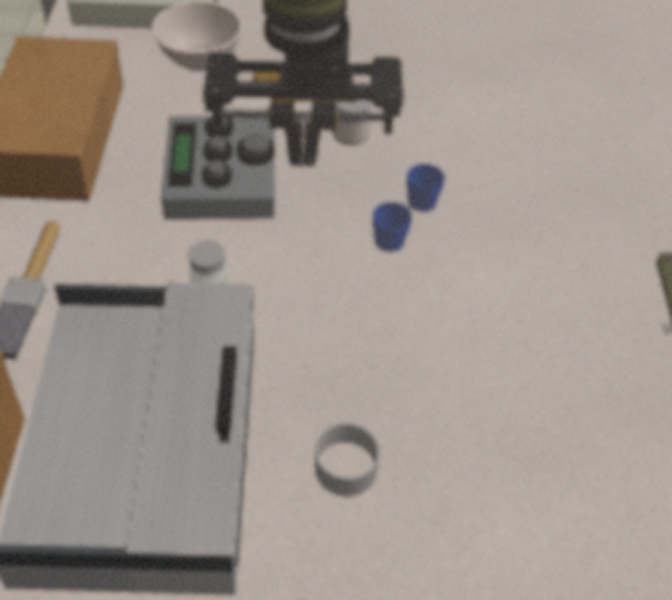

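The cover is shut again, with the handle at crop (227,393). Nothing else has been disturbed. Now the keys.

Request:
step_arm([
  {"dp": [-40,35,10],"twist": [0,0,-0.01],"hand": -1},
  {"dp": [-85,70,20],"twist": [0,0,-0.03],"hand": -1},
  {"dp": [-128,106,50],"twist": [0,0,-0.046],"hand": -1},
  {"dp": [-128,106,91],"twist": [0,0,-0.046],"hand": -1},
  {"dp": [-128,106,91],"twist": [0,0,-0.046],"hand": -1},
])

```text
clock: 29.7
tool_pos: [0.6364, -0.1566, 0.1168]
eef_rot: [0.677, 0.736, -0.001, -0.004]
contact_force: [0.2, 0.3, 0.7]
opening: 0.008
finger_force: 0.0
```

```bash
python3 -c "
from h import *
go(.6378,-.1597,.078,1.65)"
```

```text
at [ 0.6364 -0.1566  0.1168] t 29.7 F [0.2 0.3 0.7] op 0.008 dp [-3.4  1.4 38.8] tw [-0.007 -0.003  0.004]
```

Request:
step_arm([
  {"dp": [-3,1,10],"twist": [0,0,0],"hand": -1},
  {"dp": [-3,1,25],"twist": [0,0,0],"hand": -1},
  {"dp": [-3,1,25],"twist": [0,0,0],"hand": -1},
])

```text
clock: 30.08
tool_pos: [0.639, -0.1621, 0.0944]
eef_rot: [0.678, 0.735, -0.001, -0.0]
contact_force: [-0.6, -0.7, 0.5]
opening: 0.003
finger_force: 0.0
```

```bash
python3 -c "
from h import *
go(.6378,-.1597,.078,1.65)"
```

```text
at [ 0.639  -0.1621  0.0944] t 30.1 F [-0.6 -0.7  0.5] op 0.003 dp [ 2.5 -1.  16.4] tw [-0.001  0.     0.002]
```

Request:
step_arm([
  {"dp": [2,-1,7],"twist": [0,0,0],"hand": -1},
  {"dp": [2,-1,13],"twist": [0,0,0],"hand": -1},
  {"dp": [2,-1,17],"twist": [0,0,0],"hand": -1},
  {"dp": [2,-1,18],"twist": [0,0,0],"hand": -1},
  {"dp": [2,-1,18],"twist": [0,0,0],"hand": -1},
])

```text
clock: 30.7
tool_pos: [0.6387, -0.1601, 0.0784]
eef_rot: [0.678, 0.735, 0.0, 0.0]
contact_force: [-4.1, 0.7, 10.6]
opening: 0.004
finger_force: 5.6
```

Request:
step_arm([
  {"dp": [0,0,-15],"twist": [0,0,0],"hand": -1},
  {"dp": [0,0,-35],"twist": [0,0,0],"hand": -1},
  {"dp": [-45,-1,-35],"twist": [0,0,0],"hand": -1},
  {"dp": [-91,-1,-35],"twist": [0,0,0],"hand": -1},
  {"dp": [-91,-1,-35],"twist": [0,0,0],"hand": -1},
])

```text
clock: 31.32
tool_pos: [0.6439, -0.2584, 0.1123]
eef_rot: [0.681, 0.732, -0.002, 0.002]
contact_force: [0.3, 0.1, -0.1]
opening: 0.007
finger_force: 0.0
```

Request:
step_arm([
  {"dp": [0,0,15],"twist": [0,0,0],"hand": -1},
  {"dp": [0,0,18],"twist": [0,0,0],"hand": -1},
  {"dp": [0,0,18],"twist": [0,0,0],"hand": -1},
])

```text
clock: 31.7
tool_pos: [0.6447, -0.2497, 0.0933]
eef_rot: [0.677, 0.736, -0.0, -0.001]
contact_force: [-0.9, -0.2, 0.4]
opening: 0.008
finger_force: 0.0
```

```bash
python3 -c "
from h import *
go(.645,-.251,.078,1.65)
s=snap('side'); w=world(s)
for p in [(.6378,-.16),(.641,-.2055)]: print(' k',circ(w,p,.05,.07,.015))"
```

```text
at [ 0.6447 -0.2497  0.0933] t 31.7 F [-0.9 -0.2  0.4] op 0.008 dp [-1.3  0.2 15.3] tw [-0.001 -0.001  0.003]
 k [0.638, -0.1592, 0.0147, 0.6371, -0.1561, 0.0587, 59.0]
 k [0.6406, -0.2041, 0.0145, 0.6407, -0.2007, 0.0573, 57.0]
```

Request:
step_arm([
  {"dp": [-1,0,7],"twist": [0,0,0],"hand": -1},
  {"dp": [-1,0,13],"twist": [0,0,0],"hand": -1},
  {"dp": [-1,0,16],"twist": [0,0,0],"hand": -1},
  {"dp": [-1,0,17],"twist": [0,0,0],"hand": -1},
  {"dp": [-1,0,17],"twist": [0,0,0],"hand": -1},
])

```text
clock: 32.38
tool_pos: [0.6452, -0.2523, 0.0785]
eef_rot: [0.678, 0.735, 0.0, 0.0]
contact_force: [-2.1, 0.4, 10.2]
opening: 0.004
finger_force: 5.1
```

Request:
step_arm([
  {"dp": [0,0,-15],"twist": [0,0,0],"hand": -1},
  {"dp": [0,0,-35],"twist": [0,0,0],"hand": -1},
  {"dp": [45,0,-35],"twist": [0,0,0],"hand": -1},
  {"dp": [91,0,-35],"twist": [0,0,0],"hand": -1},
  {"dp": [91,0,-35],"twist": [0,0,0],"hand": -1},
])

```text
clock: 33.0
tool_pos: [0.6381, -0.1555, 0.1135]
eef_rot: [0.675, 0.737, 0.002, -0.001]
contact_force: [0.1, -0.6, -0.3]
opening: 0.003
finger_force: 0.0
```

Request:
step_arm([
  {"dp": [0,0,15],"twist": [0,0,0],"hand": -1},
  {"dp": [0,0,18],"twist": [0,0,0],"hand": -1},
  {"dp": [0,0,18],"twist": [0,0,0],"hand": -1},
])

```text
clock: 33.38
tool_pos: [0.6371, -0.1631, 0.093]
eef_rot: [0.679, 0.734, -0.001, -0.0]
contact_force: [-0.2, 0.0, -0.5]
opening: 0.008
finger_force: 0.0
```

```bash
python3 -c "
from h import *
go(.6378,-.1597,.078,1.65)"
```

```text
at [ 0.6371 -0.1631  0.093 ] t 33.4 F [-0.2  0.  -0.5] op 0.008 dp [ 3.3  1.  15. ] tw [-0.001  0.    -0.001]
```

Request:
step_arm([
  {"dp": [2,1,7],"twist": [0,0,0],"hand": -1},
  {"dp": [2,1,13],"twist": [0,0,0],"hand": -1},
  {"dp": [2,1,16],"twist": [0,0,0],"hand": -1},
  {"dp": [2,1,17],"twist": [0,0,0],"hand": -1},
  {"dp": [2,1,17],"twist": [0,0,0],"hand": -1},
])

```text
clock: 34.0
tool_pos: [0.6389, -0.1595, 0.0784]
eef_rot: [0.678, 0.735, 0.0, 0.001]
contact_force: [-3.1, -0.2, 10.9]
opening: 0.006
finger_force: 5.4
```

Request:
step_arm([
  {"dp": [0,0,-15],"twist": [0,0,0],"hand": -1},
  {"dp": [0,0,-35],"twist": [0,0,0],"hand": -1},
  {"dp": [-24,-24,-35],"twist": [0,0,0],"hand": -1},
  {"dp": [-47,-49,-35],"twist": [0,0,0],"hand": -1},
  {"dp": [-47,-49,-35],"twist": [0,0,0],"hand": -1},
])

```text
clock: 34.62
tool_pos: [0.591, -0.2142, 0.1123]
eef_rot: [0.68, 0.733, -0.002, 0.0]
contact_force: [0.1, 0.3, -0.2]
opening: 0.006
finger_force: 0.0
```

Request:
step_arm([
  {"dp": [0,0,15],"twist": [0,0,0],"hand": -1},
  {"dp": [0,0,18],"twist": [0,0,0],"hand": -1},
  {"dp": [0,0,18],"twist": [0,0,0],"hand": -1},
])

```text
clock: 35.0
tool_pos: [0.5936, -0.2091, 0.0933]
eef_rot: [0.678, 0.735, 0.0, -0.001]
contact_force: [-0.6, -0.1, -1.4]
opening: 0.004
finger_force: 0.0
```

```bash
python3 -c "
from h import *
go(.593,-.2103,.078,1.65)"
```

```text
at [ 0.5936 -0.2091  0.0933] t 35.0 F [-0.6 -0.1 -1.4] op 0.004 dp [-1.1 -0.7 15.3] tw [-0.001 -0.001  0.002]
```

Request:
step_arm([
  {"dp": [-1,-1,7],"twist": [0,0,0],"hand": -1},
  {"dp": [-1,-1,13],"twist": [0,0,0],"hand": -1},
  {"dp": [-1,-1,16],"twist": [0,0,0],"hand": -1},
  {"dp": [-1,-1,17],"twist": [0,0,0],"hand": -1},
  {"dp": [-1,-1,17],"twist": [0,0,0],"hand": -1},
])

```text
clock: 35.62
tool_pos: [0.5928, -0.2113, 0.0784]
eef_rot: [0.678, 0.735, 0.0, 0.001]
contact_force: [-3.0, 0.8, 12.5]
opening: 0.003
finger_force: 6.0
```

Request:
step_arm([
  {"dp": [0,0,-15],"twist": [0,0,0],"hand": -1},
  {"dp": [0,0,-60],"twist": [0,0,0],"hand": -1},
  {"dp": [0,-20,-120],"twist": [0,0,0],"hand": -1},
  {"dp": [0,-40,-140],"twist": [0,0,0],"hand": -1},
  {"dp": [0,-40,-140],"twist": [0,0,0],"hand": -1},
])

```text
clock: 36.25
tool_pos: [0.5522, -0.2154, 0.2187]
eef_rot: [0.679, 0.734, -0.0, 0.001]
contact_force: [0.3, -0.2, -0.7]
opening: 0.002
finger_force: 0.0
```

```bash
python3 - <<'E'
from h import *
s=snap('side','side6.png'); w=world(s)
m=(w[...,2]>.1)&(w[...,2]<.122)&(np.abs(w[...,1]-.2)<.08)&(np.abs(w[...,0]-.585)<.03)
q=w[m]; print(' handle',len(q),cv2.minAreaRect(q[:,:2].astype(np.float32)))
for p in [(.6382,-.160),(.645,-.251),(.641,-.206),(.593,-.2103)]: print(' k',circ(w,p,.055,.07,.02 if p[0]>.6 else .026))
go(.593,-.21,.2,1.65)
a=cv2.imread('pics/side6.png');cv2.imwrite('pics/s6c.png',cv2.resize(a[100:350,200:480],None,fx=2.4,fy=2.4,interpolation=cv2.INTER_CUBIC))
E
```

```text
handle 247 ((0.5836502313613892, 0.1978936791419983), (0.014107155613601208, 0.09012919664382935), 1.8476811647415161)
 k [0.6409, -0.162, 0.0156, 0.6377, -0.1586, 0.0606, 37.0]
 k [0.6452, -0.2539, 0.0133, 0.6443, -0.2485, 0.0602, 32.0]
 k [0.6411, -0.2048, 0.0119, 0.6407, -0.2033, 0.0605, 37.0]
 k [0.5936, -0.2099, 0.0179, 0.5932, -0.2069, 0.0607, 76.0]
at [ 0.5525 -0.2151  0.2173] t 36.3 F [-0.2  0.6 -0.3] op 0.007 dp [ 1.9 40.8 17.3] tw [0.001 0.001 0.   ]
```

View pics/s6c.png

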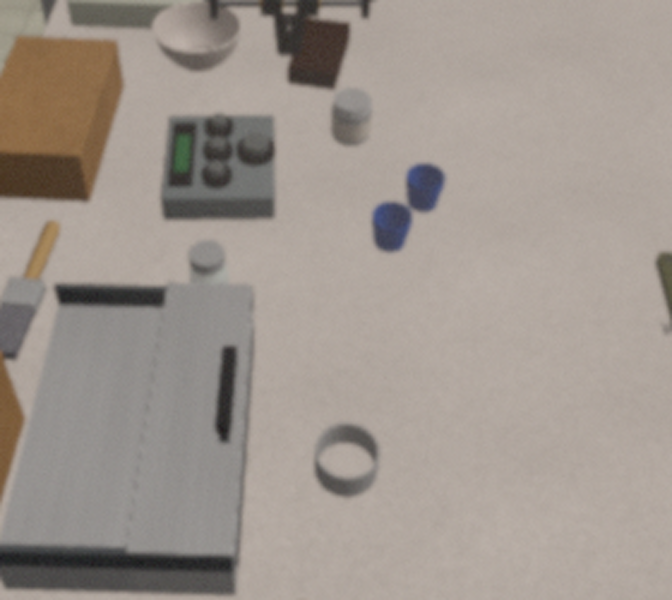

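The cover is shut (handle at crop (227,393)), all four keys are up again, the bystanders are where they were, and the arm is clear of everything.

```bash
python3 -c "
from plant import r
print(r.finish_job())"
```

```text
the job is handed in; nothing more can be done
None
```

I set all four moulds upright in pockets of their own, shut the cover, keyed left, right, left and start in order, and handed the job in at about 36 s; no verdict was reported.

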